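Press home the proud stoppers of the sample bottles

TASK

In the grey crate of amber sample bottles, those with blue stoppers (two or three of them) have not been closed: pull the press's carriage out towards you, stand just these bottles in its pockets, slide the carriage fully home under the ram and push the treadle down to its stop so that their stoppers go fully in. Then let the treadle up, pull the carriage all the way out again and stand the closed bottles upright in the cells of the green carrier, one to a cell. Leave the white-stoppered bottles standing in the crate and the other things on the bench where they are.

Things in the scene. Friction and masses are not known exactly. Their poses are not given: they have to be found in the camera images.
- sample_a: amber bottle with a blue stopper, 0.16 kg, absent in some runs. Body 58 mm in diameter up to 78 mm, shoulder to 88, neck 30 mm in diameter to 112, then the stopper, 31 mm in diameter, 18 tall, at first 8 mm proud of the neck (top at 138; white plug shows in the gap), top at 130 when in. Hold it by neck, stopper or both; the stopper cannot be pulled out. Origin: centre of the underside, z up.
- stopper_a (a joint): stopper of sample_a: 0 = 8 mm proud, 0.008 = fully in, its rim on the neck. About 3.5 N pushes it in; it stays where it is left.
- sample_b: amber bottle with a blue stopper, 0.16 kg, absent in some runs. Body 58 mm in diameter up to 78 mm, shoulder to 88, neck 30 mm in diameter to 112, then the stopper, 31 mm in diameter, 18 tall, at first 8 mm proud of the neck (top at 138; white plug shows in the gap), top at 130 when in. Hold it by neck, stopper or both; the stopper cannot be pulled out. Origin: centre of the underside, z up.
- stopper_b (a joint): stopper of sample_b: 0 = 8 mm proud, 0.008 = fully in, its rim on the neck. About 3.5 N pushes it in; it stays where it is left.
- sample_c: amber bottle with a blue stopper, 0.16 kg, absent in some runs. Body 58 mm in diameter up to 78 mm, shoulder to 88, neck 30 mm in diameter to 112, then the stopper, 31 mm in diameter, 18 tall, at first 8 mm proud of the neck (top at 138; white plug shows in the gap), top at 130 when in. Hold it by neck, stopper or both; the stopper cannot be pulled out. Origin: centre of the underside, z up.
- stopper_c (a joint): stopper of sample_c: 0 = 8 mm proud, 0.008 = fully in, its rim on the neck. About 3.5 N pushes it in; it stays where it is left.
- closed_1: amber bottle of the same size and shape with a white stopper, fully in (top at 130 mm); stays in the crate. Origin: centre of the underside, z up.
- closed_2: amber bottle of the same size and shape with a white stopper, fully in (top at 130 mm); stays in the crate. Origin: centre of the underside, z up.
- closed_3: amber bottle of the same size and shape with a white stopper, fully in (top at 130 mm); stays in the crate. Origin: centre of the underside, z up.
- closed_4: amber bottle of the same size and shape with a white stopper, fully in (top at 130 mm); stays in the crate. Origin: centre of the underside, z up.
- closed_5: amber bottle of the same size and shape with a white stopper, fully in (top at 130 mm); stays in the crate. Origin: centre of the underside, z up.
- closed_6: amber bottle of the same size and shape with a white stopper, fully in (top at 130 mm); stays in the crate. Origin: centre of the underside, z up.
- crate: grey open crate, fixed, 188 mm square outside, 176 inside, walls 75 tall, floor 6 thick. No dividers: nine bottles stand 3 x 3 at 58.5 mm pitch along its x and y, touching one another and the walls, any bottle in any place (an absent one's is empty). Free between stoppers: 27 mm along the rows, 51 mm diagonally. Origin: centre of the underside; x, y along its sides, z up.
- carrier: green loose carrier, 152 mm square, 60 tall, 0.7 kg, with 2 x 2 open cells 70 mm square, centres at +-37 mm along its x and y; walls 4 mm, floor 4 mm thick. Crate and carrier stand on either side of the press, which on which changes. Origin: centre of the underside; x, y along its sides, z up.
- carriage (a joint): loading carriage of the fixed grey and blue press: 0 = all the way out towards the robot, for loading; 0.140 m = fully home, pockets under the ram (a bar on two posts, 180 mm above the table, 20 mm above proud stoppers; a bridge over it, top at 262 mm). Slides along the press's x, away from the robot; 2 N of friction, stays where left. Starts inside, at 0.065 to 0.140.
- pocket_mid (a point): centre of the floor of the carriage's middle pocket, 22 mm above the table; moves with the carriage. Three pockets in a row along this frame's y, 72 mm apart (at 0 and +-72 mm), each 66 mm square inside with a black lip 12 mm tall; a bottle's foot stands on the floor. Axes: x away from the robot along the slide, y left, z up.
- grip_top (a point): middle of the top edge of the carriage's red upright grip, 74 mm above the table: a plate 14 mm thick (x), 44 mm wide (y) and 62 mm tall on a tongue, 125 mm in front (-x) of the pockets' row. Moves with the carriage. Axes as the pockets'.
- treadle (a joint): blue treadle on the right (-y) of the press, hinged at the back and linked to the ram: 0 = up, 0.36 rad = down on its stop, ram 28 mm down. Sprung: about 5 N on the pad starts it, some 13 N hold it on the stop with three stoppers to press in; comes up by itself.
- treadle_pad (a point): middle of the upper face of the treadle's pad, 90 mm long (x) and 62 mm wide (y), black rubber. 195 mm in front of the hinge, which is 30 mm above the table; 112 mm above the table when up, rising towards the robot by 0.39 rad, and 44 mm, almost level, on its stop. Moves with the treadle.
- canister: bystander: steel canister with a clear lid and blue band, 92 mm in diameter, 104 mm tall. Origin: underside.
- snack_bowl: bystander: pale green bowl, 124 mm across, 55 mm tall. Origin: underside.
- wash_bottle: bystander: white wash bottle with a blue cap and spout, 68 mm in diameter, 185 mm tall. Origin: underside.
- skewer_cup: bystander: clear cup of wooden skewers, 68 mm in diameter, 170 mm tall. Origin: underside.
- lab_spoon: bystander: metal spoon, 170 mm long, lying on the bench. Origin: underside.
Things that resemble listed ones, but are neither listed nor needed, are in the scene too. Leave any purple look-alike of the closed_6 alone.

How it is judged:
By the outcome, as a careful person would: the job done as asked, in the order asked, and still so for the second after the job is handed in, with the robot touching nothing.
Of sample_a, sample_b, sample_c only 2 to 3 are there at a start; the rules pass over those that are not, and their reading is None.
At some moment in a run one of carrier may be knocked a few centimetres aside while the robot is not near it.
It also fails if it takes over 210 s, if anything falls off the work surface, if the arm or the gripper's body presses on something with over 40 N, if the wrist force passes 120 N, or if a joint passes its speed limit or range.

ROBOT

A 6-joint arm with a two-finger parallel gripper is mounted at the origin on the work surface. World frame = base frame: x ahead of the robot, y to its left, z up, the work surface at z = 0. Lengths are in m, angles in rad, forces in N, time in s.
With the tool pointing down it reaches from about 0.375 to 0.9 m from the base axis. Payload 3.1 kg.
Tool frame: the origin (TCP) lies between the finger pads; the fingertips stand 17 mm ahead of it and the grasp point (between the pads) lies 2 mm behind it; z points along the fingers, y is the line along which they close (so a half turn about z gives the same grasp; the last joint's range is limited). The gripper opens to 85 mm and grips with 20 to 120 N. Pads are 22 mm wide; open, the fingers measure 114 mm over their backs; the gripper's body (76 mm by 85 mm) begins 54 mm behind the grasp point. The pads swing forward as they close: fully open they stand 13 mm farther back than shut.
Start: joints at [0.933, 0.527, 1.433, -0, 1.181, -0.178], TCP at [0.277, 0.56, 0.248] pointing down, gripper open.
Joint ranges: [-3.08, 3.08], [-0.75, 2.2], [0.22, 2.44], [-1.43, 4.57], [0, 2.65], [-2.85, 2.85]. Speed limits (rad/s): [2.79, 2.79, 3.14, 3.14, 3.14, 3.14].

INTERFACE

Orientations are given as a unit quaternion [x, y, z, w].
In Python, from station import sense, vision, order gives the robot as it stands.
- The arm moves only by the shell command python3 -m crank 'ROWS' [OPENING] [FORCE]. ROWS is JSON, a list of rows, each an object with "dp": the shift along the world's x, y, z in units of 30 mm (1.0 is 30 mm), a list of three; "angular": the turn, a rotation vector about the world's x, y, z in degrees, a list of three. In form: [{"dp": [dx, dy, dz], "angular": [ax, ay, az]}, ...]. A call has 1 to 20 rows; each row shifts and turns the commanded pose from where the row before left it; what a row does not reach is not made up. A row lasts 1/10 s, in which the tool goes at most 50 mm and 8.59 degrees, less where a joint would pass 70% of its speed; a pose out of reach is approached as far as the arm can. A call is refused whole if a number of a shift passes 1 or a number of a turn 8.59, either way. A call with a gripper value outside its range is refused whole. OPENING is the closure, from 0 (fully open) to 1 (shut), set as the call begins (- or left out, the last holds). The fingers move at their own pace and stop on an object; FORCE is the grip in N (left out, the last holds). Time passes only in rows, so rows that do not move let the fingers close. It gives the time, the measured TCP pose, the force, the opening and the grip force at its end, in the units of the state.
- sense(): the state, without advancing time (a new reading comes with each control period).
- vision.snapshot(name): name is "scene" or "top" or "wrist"; returns a dict with "image" (400x640x3 uint8, blue, green, red), "range_z" (400x640 float32, m along the optical axis (not along the pixel's ray), 0 where there is no reading), "mtx" (3x3 intrinsics, pixels), "dist" ([k1, k2, p1, p2, k3] as OpenCV has them; the pictures are not rectified), "pose" (4x4, takes a point from camera to world coordinates); the wrist camera has in their place "mount" (4x4, takes a point from camera to tool coordinates, whose origin is the TCP and whose axes are the flange's). Camera axes: x right, y down, z forward; pixel columns grow to the right and rows downward; lengths in m; the calibration is good to about 2 mm. A picture is of the moment at which its call begins: read the wrist's pose just before it.
- order.sign_off(): hands the job in; it is judged then, once.
The state is a dict: "t": time; "q": joint angles; "qd": joint speeds; "tau": joint torques, N m; "tcp_pos": TCP position; "tool_rot": TCP orientation; "force": force on the tool from outside, world axes, zero at the start; "ft_torque": the same for the moment, N m; "finger_gap": opening from 0.0 (shut) to 1.0 (fully open); "gripper_force": force on a finger pad.
Only numpy, scipy, OpenCV 4.12 (cv2) and the standard library are available. Lean on these libraries where they do the work, as an engineer would, in place of code of your own. Each camera call takes 0.05 s, during which the arm holds its last target. There are 200 camera calls.

## Working session

There is one attempt and no reset: what is moved stays moved. The work goes in short steps, Python scripts to look and compute and a shell command to move; the robot and the scene stay as the last step left them, time stands still between calls to the robot, and variables do not carry over. Pictures are saved under pics/ and viewed, at most 14 in all, crops included, and the job is handed in when it is done.

```bash
mkdir -p pics; ls; cat > h.py <<'E'
import numpy as np, cv2
from station import sense, vision, order
def snap(n,f=None):
    s=sense(); d=vision.snapshot(n)
    if 'pose' in d: T=np.array(d['pose'])
    else:
        from scipy.spatial.transform import Rotation as R
        W=np.eye(4); W[:3,:3]=R.from_quat(s['tool_rot']).as_matrix(); W[:3,3]=s['tcp_pos']; T=W@np.array(d['mount'])
    d['T']=T
    if f: cv2.imwrite('pics/'+f,d['image'])
    h,w=d['range_z'].shape
    uv=np.stack(np.meshgrid(np.arange(w),np.arange(h)),-1).reshape(-1,1,2).astype(np.float64)
    n_=cv2.undistortPoints(uv,np.array(d['mtx']),np.array(d['dist'])).reshape(h,w,2)
    d['ray']=n_
    z=d['range_z'].astype(float)
    P=np.concatenate([n_*z[...,None],z[...,None]],-1)
    d['P']=P@T[:3,:3].T+T[:3,3]; d['P'][z==0]=np.nan
    return d
def atz(d,u,v,z):
    r=np.array([*d['ray'][int(v),int(u)],1.]); r=d['T'][:3,:3]@r; o=d['T'][:3,3]
    return o+r*(z-o[2])/r[2]
E
python3 - <<'E'
from h import *
d=snap('top','top0.png'); e=snap('scene','scene0.png')
print(d['T'],e['T'],sense())
np.savez('d0.npz',top=d['P'],scene=e['P'])
E
```

```text
pics
[[ 0.01839441 -0.98189347  0.18853873  0.36670506]
 [-0.99964175 -0.02172795 -0.01562923  0.01042584]
 [ 0.0194428  -0.1881837  -0.98194138  1.12843407]
 [ 0.          0.          0.          1.        ]] [[-0.94871706  0.27934771 -0.14798917  0.75961947]
 [ 0.31596816  0.82310898 -0.4718641   0.74453757]
 [-0.01000294 -0.49442539 -0.86916251  1.41719341]
 [ 0.          0.          0.          1.        ]] {'t': 0.1, 'q': array([ 9.33515108e-01,  5.28385309e-01,  1.43373125e+00,  2.38374809e-05,
        1.18140054e+00, -1.78498013e-01]), 'qd': array([-0.00029713, -0.00149543, -0.00502862,  0.00181275,  0.00158677,
       -0.00073186]), 'tau': array([-4.11156934e-04, -4.43307388e+01, -1.78585196e+01, -2.33694636e-04,
        3.89027919e-03,  1.29863139e-05]), 'tcp_pos': array([0.27639803, 0.55990723, 0.24743765]), 'tool_rot': array([ 2.27389417e-01,  9.73803434e-01, -8.78910985e-04, -3.91806130e-04]), 'force': array([ 0.27382145, -0.47227461, -0.8419083 ]), 'ft_torque': array([0.06250992, 0.03126305, 0.03785034]), 'gripper_force': 0.0, 'finger_gap': 0.9994143793123468}
```

View pics/top0.png

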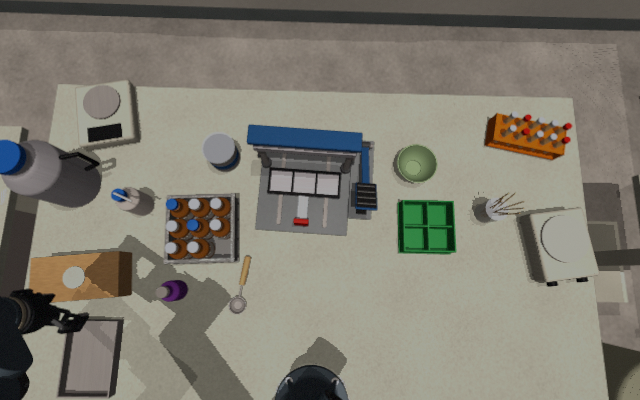

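View pics/scene0.png

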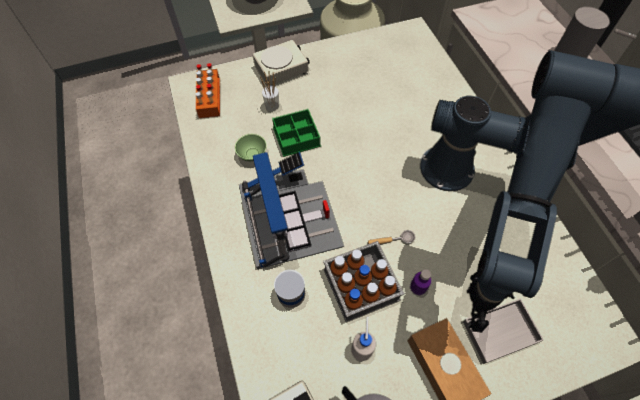

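Top view: the crate is at about (200,228) with 8 bottles. Blue stoppers are at (172,204) and (193,226), and the place at (217,247) is empty. The press grip is at (301,222), the treadle pad at (366,196) and the carrier at (426,226). The purple look-alike at (172,290), the orange rack at (528,135) and the wash bottle's blue cap (120,195) are not targets. I'll measure next and make an enlarged crop to confirm.

```bash
cat > m.py <<'E'
from h import *
np.set_printoptions(precision=4,suppress=True)
d=snap('top'); P=d['P']; im=d['image']; hsv=cv2.cvtColor(im,cv2.COLOR_BGR2HSV)
x0,y0,x1,y1=155,120,465,270
c=cv2.resize(im[185:270,155:245],None,fx=6,fy=6,interpolation=cv2.INTER_CUBIC); cv2.imwrite('pics/crop0.png',c)
Z=P[...,2]
def blobs(mask,name,minA=8):
    n,l,s,ce=cv2.connectedComponentsWithStats(mask.astype(np.uint8))
    for i in range(1,n):
        if s[i,4]>=minA:
            q=P[l==i]; print(name,ce[i].round(1),s[i,4],np.nanmedian(q,0),'min',np.nanmin(q,0),'max',np.nanmax(q,0))
roi=np.zeros(Z.shape,bool); roi[185:270,155:245]=1
blobs(roi&(Z>0.118)&(Z<0.16),'stop')
H,S,V=[hsv[...,i].astype(int) for i in range(3)]
r2=np.zeros(Z.shape,bool); r2[110:245,245:385]=1
blobs(r2&((H<8)|(H>172))&(S>150)&(V>90),'red')
w=r2&(S<60)&(V>150)&(Z<0.05); w[:,:]&=True
blobs(w,'white',60)
g=np.zeros(Z.shape,bool); g[190:262,390:465]=1
m=g&(H>50)&(H<80)&(S>120)&(Z>0.045)&(Z<0.075)
q=P[m][:,:2].astype(np.float32); print('carrier',cv2.minAreaRect(q),m.sum())
cr=np.zeros(Z.shape,bool); cr[185:270,155:245]=1
m=cr&(Z>0.066)&(Z<0.08)&(S<60); q=P[m][:,:2].astype(np.float32); print('crate',cv2.minAreaRect(q),m.sum())
m=r2&(Z>0.245)&(Z<0.28); q=P[m][:,:2].astype(np.float32); print('bridge',cv2.minAreaRect(q),m.sum())
pad=np.zeros(Z.shape,bool); pad[175:215,352:382]=1
m=pad&(V<70)&(Z>0.06)&(Z<0.16); q=P[m]; print('pad',np.median(q,0),q.min(0),q.max(0),m.sum(),cv2.minAreaRect(q[:,:2].astype(np.float32)))
E
python3 m.py
```

```text
stop [172.2 204.4] 125 [0.5393 0.3853 0.1428] min [0.5252 0.3727 0.1182] max [0.5539 0.4027 0.148 ]
stop [194.7 204.1] 115 [0.5425 0.3282 0.1355] min [0.5284 0.3152 0.1183] max [0.5569 0.3448 0.1392]
stop [216.  203.5] 115 [0.5459 0.2704 0.1355] min [0.5312 0.2564 0.1202] max [0.5607 0.2875 0.1411]
stop [193.3 225.1] 125 [0.4839 0.3245 0.1433] min [0.4703 0.3116 0.1182] max [0.5001 0.3416 0.1474]
stop [215.6 224.6] 115 [0.4867 0.267  0.1355] min [0.4728 0.253  0.1209] max [0.5028 0.2838 0.1395]
stop [172.3 226. ] 122 [0.481  0.3828 0.1352] min [0.4676 0.3703 0.1189] max [0.4954 0.3998 0.14  ]
stop [193.2 246.9] 121 [0.4262 0.3226 0.1346] min [0.4129 0.3089 0.1197] max [0.4421 0.3391 0.1402]
stop [171.4 247.7] 125 [0.4226 0.38   0.1349] min [0.4093 0.3673 0.1189] max [0.4386 0.3979 0.1394]
red [300.7 220.8] 67 [0.5106 0.0396 0.0728] min [0.5041 0.0221 0.0058] max [0.5285 0.06   0.0805]
white [319.6 173.8] 6715 [ 0.689  -0.0335  0.0001] min [ 0.4465 -0.2217 -0.0083] max [0.8962 0.2344 0.0088]
white [280.8 182.7] 310 [0.6345 0.1062 0.0218] min [0.6092 0.0752 0.0158] max [0.6599 0.1367 0
[... 164 characters left out ...]
0.6022 -0.0672  0.0169] max [ 0.6526 -0.0055  0.0279]
white [302.4 206.6] 189 [0.5615 0.0385 0.0201] min [0.5294 0.0239 0.0142] max [0.5953 0.0514 0.0258]
carrier ((0.5072352886199951, -0.3345634937286377), (0.15259158611297607, 0.1523776650428772), 0.0130003085359931) 629
crate ((0.4856318533420563, 0.3275730609893799), (0.19687050580978394, 0.19709785282611847), 2.961211919784546) 965
bridge ((0.6930046677589417, 0.030909448862075806), (0.285714715719223, 0.05176199600100517), 87.2909164428711) 2330
pad [ 0.582  -0.1408  0.114 ] [ 0.54   -0.1719  0.0927] [ 0.6224 -0.1105  0.1315] 466 ((0.5810009837150574, -0.14108216762542725), (0.05890936031937599, 0.08323508501052856), 87.98131561279297)
```

View pics/crop0.png

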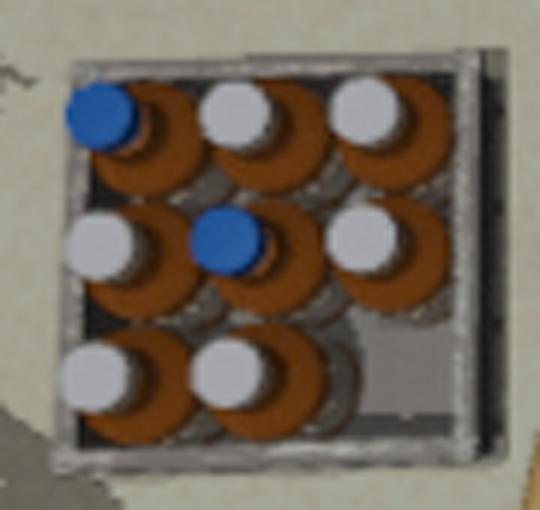

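The crop confirms two open bottles: A in the corner at (172,204), about (0.539, 0.385), and B in the centre at (193,225), about (0.484, 0.3245). Both tops read about 144 mm, as expected. The rest are white. Next I go behind the red grip with the fingers shut.

```bash
python3 -m crank '[{"dp":[0.5,-0.95,0],"angular":[0,0,-0.87]},{"dp":[0.5,-0.95,0],"angular":[0,0,-0.87]},{"dp":[0.5,-0.95,0],"angular":[0,0,-0.87]},{"dp":[0.5,-0.95,0],"angular":[0,0,-0.87]},{"dp":[0.5,-0.95,0],"angular":[0,0,-0.87]},{"dp":[0.5,-0.95,0],"angular":[0,0,-0.87]},{"dp":[0.5,-0.95,0],"angular":[0,0,-0.87]},{"dp":[0.5,-0.95,0],"angular":[0,0,-0.87]},{"dp":[0.5,-0.95,0],"angular":[0,0,-0.87]},{"dp":[0.5,-0.95,0],"angular":[0,0,-0.87]},{"dp":[0.5,-0.95,0],"angular":[0,0,-0.87]},{"dp":[0.5,-0.95,0],"angular":[0,0,-0.87]},{"dp":[0.5,-0.95,0],"angular":[0,0,-0.87]},{"dp":[0.5,-0.95,0],"angular":[0,0,-0.87]},{"dp":[0.5,-0.95,0],"angular":[0,0,-0.87]},{"dp":[0.5,-0.95,0],"angular":[0,0,-0.87]},{"dp":[0.5,-0.95,0],"angular":[0,0,-0.87]},{"dp":[0.5,-0.95,0],"angular":[0,0,-0.87]},{"dp":[0,0,0],"angular":[0,0,0]},{"dp":[0,0,0],"angular":[0,0,0]}]' 1 30
```

```text
t: 2.15
tcp_pos: [0.5465, 0.0468, 0.2479]
tool_rot: [0.359, 0.933, 0.0, -0.001]
force: [-0.6, -0.7, -0.0]
finger_gap: -0.0
gripper_force: 0.0
```

```bash
python3 -m crank '[{"dp":[0.1,-0.13,-0.9],"angular":[0,0,0]},{"dp":[0.1,-0.13,-0.9],"angular":[0,0,0]},{"dp":[0,0,-0.9],"angular":[0,0,0]},{"dp":[0,0,-0.9],"angular":[0,0,0]},{"dp":[0,0,-0.9],"angular":[0,0,0]},{"dp":[0,0,-0.9],"angular":[0,0,0]},{"dp":[0,0,-0.9],"angular":[0,0,0]},{"dp":[0,0,-0.1],"angular":[0,0,0]},{"dp":[0,0,0],"angular":[0,0,0]},{"dp":[-0.4,0.02,0],"angular":[0,0,0]},{"dp":[-0.4,0.02,0],"angular":[0,0,0]},{"dp":[-0.4,0.02,0],"angular":[0,0,0]},{"dp":[-0.4,0.02,0],"angular":[0,0,0]},{"dp":[-0.4,0.02,0],"angular":[0,0,0]},{"dp":[-0.4,0.02,0],"angular":[0,0,0]},{"dp":[0,0,0],"angular":[0,0,0]}]'
```

```text
t: 3.75
tcp_pos: [0.479, 0.0437, 0.0574]
tool_rot: [0.358, 0.934, -0.0, -0.001]
force: [0.2, 1.9, 0.5]
finger_gap: -0.002
gripper_force: 0.0
```

```bash
python3 -m crank '[{"dp":[-0.3,0.015,0],"angular":[0,0,0]},{"dp":[-0.3,0.015,0],"angular":[0,0,0]},{"dp":[-0.2,0.01,0],"angular":[0,0,0]},{"dp":[0,0,0],"angular":[0,0,0]}]'; python3 -m crank '[{"dp":[-0.1,0.005,0],"angular":[0,0,0]},{"dp":[-0.1,0.005,0],"angular":[0,0,0]},{"dp":[-0.1,0.005,0],"angular":[0,0,0]},{"dp":[0,0,0],"angular":[0,0,0]}]'
```

```text
t: 4.15
tcp_pos: [0.4548, 0.0445, 0.0562]
tool_rot: [0.358, 0.934, -0.0, -0.002]
force: [-0.1, 0.7, -0.7]
finger_gap: 0.001
gripper_force: 0.0
t: 4.55
tcp_pos: [0.4493, 0.0446, 0.0563]
tool_rot: [0.358, 0.934, 0.0, 0.002]
force: [4.4, 1.6, -1.0]
finger_gap: 0.001
gripper_force: 2.2
```

```bash
cat > car.py <<'E'
from h import *
np.set_printoptions(precision=4,suppress=True)
d=snap('top'); P=d['P']; hsv=cv2.cvtColor(d['image'],cv2.COLOR_BGR2HSV); H,S,V=[hsv[...,i].astype(int) for i in range(3)]
Z=P[...,2]; X=P[...,0]; Y=P[...,1]
def blobs(mask,name,minA=8):
    n,l,s,ce=cv2.connectedComponentsWithStats(mask.astype(np.uint8))
    for i in range(1,n):
        if s[i,4]>=minA:
            q=P[l==i]; print(name,ce[i].round(1),s[i,4],np.nanmedian(q,0),((np.nanmin(q,0)+np.nanmax(q,0))/2))
box=(X>0.35)&(X<0.9)&(abs(Y-.03)<0.16)
blobs(box&(S<60)&(V>140)&(Z>0.014)&(Z<0.03),'white',60)
blobs(box&((H<8)|(H>172))&(S>150)&(V>70)&(Z>.06),'red')
blobs((X>.3)&(X<.8)&(abs(Y)<.5)&(Z>.12)&(Z<.18)&((S<60)&(V>120)|(H>95)&(H<125)&(S>100)),'stopper',40)
E
python3 car.py
```

```text
white [326.7 187.7] 62 [ 0.6225 -0.0363  0.0162] [ 0.626  -0.0365  0.0178]
white [326.7 209.4] 371 [ 0.556  -0.0373  0.0218] [ 0.5519 -0.0341  0.0209]
stopper [215.8 201.9] 72 [0.5491 0.2706 0.1363] [0.5477 0.2733 0.1362]
stopper [365.9 207.9] 72 [ 0.5429 -0.1396  0.1267] [ 0.5462 -0.1413  0.127 ]
```

```bash
python3 -m crank '[{"dp":[0.3,0,0.1],"angular":[0,0,0]},{"dp":[0,0,0.9],"angular":[0,0,0]},{"dp":[0,0,0.9],"angular":[0,0,0]},{"dp":[0,0,0.9],"angular":[0,0,0]},{"dp":[0,0.2,0.9],"angular":[0,0,0]},{"dp":[0.2,0.8,0.9],"angular":[0,0,0]},{"dp":[0.3,0.9,0.9],"angular":[0,0,0]},{"dp":[0.3,0.9,0.9],"angular":[0,0,0]},{"dp":[0.3,0.9,0.3],"angular":[0,0,0]},{"dp":[0.3,0.9,0],"angular":[0,0,0]},{"dp":[0.3,0.9,0],"angular":[0,0,0]},{"dp":[0.3,0.9,0],"angular":[0,0,0]},{"dp":[0.3,0.9,0],"angular":[0,0,0]},{"dp":[0.3,0.9,0],"angular":[0,0,0]},{"dp":[0.3,0.9,0],"angular":[0,0,0]},{"dp":[0.2,0.9,0],"angular":[0,0,0]},{"dp":[0,0.7,0],"angular":[0,0,0]},{"dp":[0,0,0],"angular":[0,0,0]}]' 0.5
python3 car.py; python3 - <<'E'
from h import *
np.set_printoptions(precision=4,suppress=True)
w=snap('wrist','w1.png'); P=w['P']; hsv=cv2.cvtColor(w['image'],cv2.COLOR_BGR2HSV); H,S,V=[hsv[...,i].astype(int) for i in range(3)]
m=(P[...,2]>.133)&(P[...,2]<.155)&((S<60)&(V>120)|(H>95)&(H<125)&(S>100))
n,l,s,ce=cv2.connectedComponentsWithStats(m.astype(np.uint8))
for i in range(1,n):
    if s[i,4]>200:
        q=P[l==i]; z=np.nanmedian(q[:,2]); q=q[abs(q[:,2]-z)<.003]; c,r=cv2.minEnclosingCircle(q[:,:2].astype(np.float32)); print(ce[i].round(),s[i,4],q.mean(0),c,r)
Q=np.load('d0.npz')['top']
for u,v,z0 in [(172,204,.144),(193,225,.144),(195,204,.136),(216,203,.136),(215,225,.136),(172,226,.136),(193,247,.136),(171,248,.136)]:
    q=Q[v-9:v+10,u-9:u+10].reshape(-1,3); q=q[q[:,2]>z0-.004]; print(u,v,np.median(q,0),(q.min(0)+q.max(0))/2)
E
```

```text
t: 6.4
tcp_pos: [0.5479, 0.3675, 0.2561]
tool_rot: [0.357, 0.934, -0.001, -0.002]
force: [-0.3, -0.5, -1.0]
finger_gap: 0.502
gripper_force: 0.0
white [278.5 206.9] 420 [0.5589 0.1107 0.0219] [0.5592 0.1104 0.0215]
white [302.1 208.7] 429 [0.5548 0.0386 0.0219] [0.5554 0.0387 0.0221]
white [325.5 210.3] 424 [ 0.5523 -0.0317  0.0221] [ 0.5516 -0.0329  0.0226]
white [300.3 233.1] 211 [0.4813 0.0425 0.0199] [0.4813 0.0416 0.0198]
red [298.2 249.1] 69 [0.4299 0.0458 0.073 ] [0.4288 0.0459 0.0729]
stopper [193.7 203.5] 83 [0.5432 0.3313 0.1357] [0.544  0.3311 0.1355]
stopper [215.5 202.8] 87 [0.5465 0.2718 0.1354] [0.5471 0.2721 0.1355]
stopper [365.5 207.8] 68 [ 0.5433 -0.1381  0.1266] [ 0.5462 -0.1411  0.1267]
stopper [192.7 224.8] 106 [0.4841 0.3258 0.1433] [0.4855 0.3273 0.1423]
stopper [214.9 224.3] 89 [0.4886 0.2692 0.1353] [0.4889 0.2689 0.1353]
stopper [171.2 225.8] 96 [0.4813 0.3855 0.1358] [0.4811 0.3863 0.1356]
stopper [170.3 247.5] 98 [0.4237 0.3825 0.1358] [0.4238 0.3834 0.1358]
stopper [190.5 247.6] 59 [0.4235 0.3295 0.1359] [0.4261 0.3293 0.1365]
stopper [160.9 291.2] 100 [
[... 489 characters left out ...]
6] (0.48567184805870056, 0.3291589021682739) 0.015356142073869705
[336. 173.] 1114 [0.5402 0.3907 0.1447] (0.5406579971313477, 0.3903106153011322) 0.015409114770591259
[288. 212.] 265 [0.5402 0.3374 0.1368] (0.5414143800735474, 0.3358801007270813) 0.012425490655004978
172 204 [0.5395 0.3876 0.1432] [0.54   0.3883 0.1444]
193 225 [0.4842 0.3264 0.1434] [0.4854 0.327  0.1437]
195 204 [0.5424 0.3292 0.1358] [0.5425 0.3299 0.1358]
216 203 [0.5465 0.2719 0.1355] [0.5466 0.2717 0.1375]
215 225 [0.4876 0.2688 0.1359] [0.4876 0.2683 0.1361]
172 226 [0.4814 0.3847 0.1353] [0.4812 0.3851 0.1354]
193 247 [0.4264 0.3243 0.1356] [0.4276 0.3245 0.1366]
171 248 [0.4237 0.3816 0.1357] [0.4238 0.3823 0.136 ]
```

View pics/w1.png

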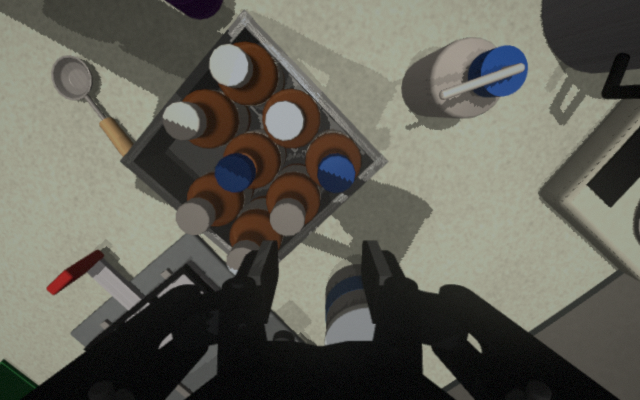

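The wrist view shows blue A at (336,173) and blue B at (235,172), matching the top view to about 2 mm. The carriage is fully out. Next I descend on A.

```bash
python3 -m crank '[{"dp":[-0.14,0.36,0],"angular":[0,0,0]},{"dp":[-0.13,0.36,0],"angular":[0,0,0]},{"dp":[0,0,-0.5],"angular":[0,0,0]},{"dp":[0,0,-0.5],"angular":[0,0,0]},{"dp":[0,0,-0.5],"angular":[0,0,0]},{"dp":[0,0,-0.5],"angular":[0,0,0]},{"dp":[0,0,-0.4],"angular":[0,0,0]},{"dp":[0,0,-0.4],"angular":[0,0,0]},{"dp":[0,0,-0.3],"angular":[0,0,0]},{"dp":[0,0,-0.3],"angular":[0,0,0]},{"dp":[0,0,-0.3],"angular":[0,0,0]},{"dp":[0,0,-0.3],"angular":[0,0,0]},{"dp":[0,0,-0.3],"angular":[0,0,0]},{"dp":[0,0,0],"angular":[0,0,0]},{"dp":[0,0,0],"angular":[0,0,0]}]' 0.38 30
```

```text
t: 8.0
tcp_pos: [0.5416, 0.3874, 0.1281]
tool_rot: [0.358, 0.934, -0.0, -0.0]
force: [1.0, 0.2, 0.4]
finger_gap: 0.618
gripper_force: 0.0
```

```bash
python3 -m crank '[{"dp":[-0.03,0.03,0],"angular":[0,0,0]},{"dp":[0,0,0],"angular":[0,0,0]},{"dp":[0,0,0],"angular":[0,0,0]},{"dp":[0,0,0],"angular":[0,0,0]},{"dp":[0,0,0],"angular":[0,0,0]},{"dp":[0,0,0],"angular":[0,0,0]}]' 1 35; python3 -m crank '[{"dp":[0,0,0.5],"angular":[0,0,0]},{"dp":[0,0,0.9],"angular":[0,0,0]},{"dp":[0,0,0.9],"angular":[0,0,0]},{"dp":[0,0,0.9],"angular":[0,0,0]},{"dp":[0,0,0.9],"angular":[0,0,0]},{"dp":[0,0,0.9],"angular":[0,0,0]},{"dp":[0,0,0],"angular":[0,0,0]}]'
```

```text
t: 8.6
tcp_pos: [0.5411, 0.3886, 0.1289]
tool_rot: [0.358, 0.934, 0.001, 0.0]
force: [-0.7, 1.2, 3.2]
finger_gap: 0.353
gripper_force: 34.7
t: 9.3
tcp_pos: [0.5426, 0.3892, 0.2834]
tool_rot: [0.358, 0.934, 0.003, 0.003]
force: [0.9, -0.1, -0.8]
finger_gap: 0.349
gripper_force: 35.3
```

```bash
python3 -m crank '[{"dp":[0,-0.5,0],"angular":[0,0,0]},{"dp":[0.02,-0.9,0],"angular":[0,0,0]},{"dp":[0.02,-0.9,0],"angular":[0,0,0]},{"dp":[0.02,-0.9,0],"angular":[0,0,0]},{"dp":[0.02,-0.9,0],"angular":[0,0,0]},{"dp":[0.02,-0.9,0],"angular":[0,0,0]},{"dp":[0.02,-0.9,0],"angular":[0,0,0]},{"dp":[0.02,-0.9,0],"angular":[0,0,0]},{"dp":[0.02,-0.9,0],"angular":[0,0,0]},{"dp":[0.02,-0.9,0],"angular":[0,0,0]},{"dp":[0.02,-0.9,0],"angular":[0,0,0]},{"dp":[0.02,-0.9,0],"angular":[0,0,0]},{"dp":[0.02,-0.9,0],"angular":[0,0,0]},{"dp":[0.02,-0.9,0],"angular":[0,0,0]},{"dp":[0.02,-0.9,0],"angular":[0,0,0]},{"dp":[0.02,-0.9,0],"angular":[0,0,0]},{"dp":[0,-0.06,0],"angular":[0,0,0]},{"dp":[0,0,0],"angular":[0,0,0]},{"dp":[0,0,0],"angular":[0,0,0]},{"dp":[0,0,0],"angular":[0,0,0]}]'; python3 - <<'E'
from h import *
w=snap('wrist','w2.png'); snap('top','t2.png')
E
```

```text
t: 11.3
tcp_pos: [0.5491, -0.0326, 0.2778]
tool_rot: [0.357, 0.934, 0.0, -0.001]
force: [0.6, 0.4, -1.4]
finger_gap: 0.353
gripper_force: 35.4
```

View pics/w2.png

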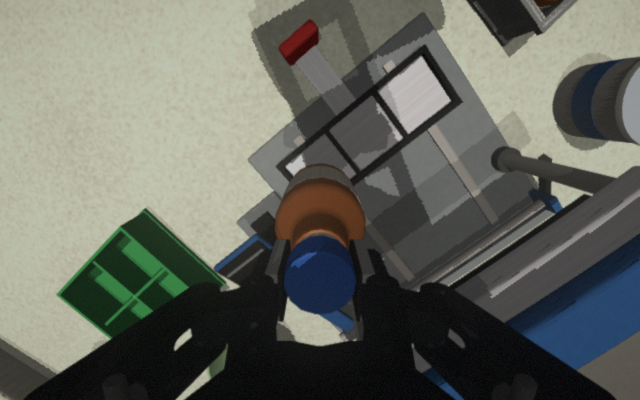

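A is held upright and its foot is over the right pocket at (320,165). I correct x by +3 mm and lower it.

```bash
python3 -m crank '[{"dp":[0.1,0,0],"angular":[0,0,0]},{"dp":[0,0,-0.6],"angular":[0,0,0]},{"dp":[0,0,-0.6],"angular":[0,0,0]},{"dp":[0,0,-0.6],"angular":[0,0,0]},{"dp":[0,0,-0.6],"angular":[0,0,0]},{"dp":[0,0,-0.6],"angular":[0,0,0]},{"dp":[0,0,-0.4],"angular":[0,0,0]},{"dp":[0,0,0],"angular":[0,0,0]},{"dp":[0,0,0],"angular":[0,0,0]}]'; python3 -m crank '[{"dp":[0,0,-0.2],"angular":[0,0,0]},{"dp":[0,0,-0.2],"angular":[0,0,0]},{"dp":[0,0,-0.2],"angular":[0,0,0]},{"dp":[0,0,-0.15],"angular":[0,0,0]},{"dp":[0,0,-0.15],"angular":[0,0,0]},{"dp":[0,0,0],"angular":[0,0,0]}]'
```

```text
t: 12.3
tcp_pos: [0.5532, -0.0334, 0.1766]
tool_rot: [0.358, 0.934, 0.0, 0.0]
force: [-0.1, -0.1, -1.2]
finger_gap: 0.35
gripper_force: 35.4
t: 12.9
tcp_pos: [0.5523, -0.0334, 0.1485]
tool_rot: [0.358, 0.934, -0.0, -0.001]
force: [-0.2, -0.4, -2.1]
finger_gap: 0.351
gripper_force: 35.4
```

```bash
python3 -m crank '[{"dp":[0,0,-0.06],"angular":[0,0,0]},{"dp":[0,0,-0.05],"angular":[0,0,0]},{"dp":[0,0,0],"angular":[0,0,0]}]'; python3 -m crank '[{"dp":[0,0,0],"angular":[0,0,0]},{"dp":[0,0,0],"angular":[0,0,0]},{"dp":[0,0,0],"angular":[0,0,0]},{"dp":[0,0,0.4],"angular":[0,0,0]},{"dp":[0,0,0.9],"angular":[0,0,0]},{"dp":[0,0,0.9],"angular":[0,0,0]},{"dp":[0,0,0.9],"angular":[0,0,0]},{"dp":[0,0.3,0.6],"angular":[0,0,0]},{"dp":[-0.17,0.9,0],"angular":[0,0,0]},{"dp":[-0.17,0.9,0],"angular":[0,0,0]},{"dp":[-0.17,0.9,0],"angular":[0,0,0]},{"dp":[-0.17,0.9,0],"angular":[0,0,0]},{"dp":[-0.17,0.9,0],"angular":[0,0,0]},{"dp":[-0.17,0.9,0],"angular":[0,0,0]},{"dp":[-0.17,0.9,0],"angular":[0,0,0]},{"dp":[-0.17,0.9,0],"angular":[0,0,0]},{"dp":[-0.17,0.9,0],"angular":[0,0,0]},{"dp":[-0.17,0.9,0],"angular":[0,0,0]},{"dp":[-0.17,0.9,0],"angular":[0,0,0]},{"dp":[-0.17,0.9,0],"angular":[0,0,0]}]' 0.38; python3 -m crank '[{"dp":[-0.2,0.9,0],"angular":[0,0,0]},{"dp":[0,0,0],"angular":[0,0,0]},{"dp":[0,0,0],"angular":[0,0,0]}]'; python3 car.py
```

```text
t: 13.2
tcp_pos: [0.5527, -0.0335, 0.1459]
tool_rot: [0.358, 0.934, -0.0, -0.0]
force: [-1.7, 0.4, -1.3]
finger_gap: 0.345
gripper_force: 35.4
t: 15.2
tcp_pos: [0.4913, 0.3006, 0.2582]
tool_rot: [0.358, 0.934, 0.0, 0.0]
force: [0.2, 0.7, 0.7]
finger_gap: 0.613
gripper_force: 0.0
t: 15.5
tcp_pos: [0.4853, 0.3267, 0.2577]
tool_rot: [0.357, 0.934, -0.0, 0.0]
force: [0.4, -0.3, -0.0]
finger_gap: 0.619
gripper_force: 0.0
white [278.4 207. ] 420 [0.5587 0.1106 0.0219] [0.5592 0.1104 0.0223]
white [302.1 208.7] 430 [0.5548 0.0387 0.0219] [0.5561 0.0387 0.0219]
white [325.9 217.6] 73 [ 0.5276 -0.0408  0.0215] [ 0.536  -0.0329  0.0209]
white [300.4 233.1] 212 [0.4811 0.0423 0.0198] [0.4815 0.0417 0.0196]
red [297.9 249.2] 70 [0.4298 0.0459 0.0735] [0.4289 0.0461 0.0723]
stopper [327.2 202. ] 103 [ 0.5512 -0.0312  0.1597] [ 0.5519 -0.0312  0.1465]
stopper [193.9 203.6] 85 [0.5429 0.3301 0.1352] [0.5438 0.3297 0.1342]
stopper [215.3 203.1] 86 [0.5464 0.2726 0.1353] [0.5465 0.2722 0.1349]
stopper [365.1 207.4] 77 [ 0.5435 -0.1376  0.1265] [ 0.5509 -0.1414  0.1267]
stopper [194.3 223.9] 67 [0.4874 0.3215 0.1434] [0.4855 0.3243 0.1418]
stopper [214.9 224.2] 90 [0.4886 0.2692 0.1358] [0.4889 0.2692 0.1362]
stopper [172.3 247.2] 54 [0.4251 0.378  0.1358] [0.4238 0.3777 0.1361]
stopper [191.6 247.7] 78 [0.4236 0.3279 0.1354] [0.4262 0.3258 0.1352]
stopper [161.2 291.2] 97 [0.3107 0.3982 0.1294] [0.312  0.3976 0.1284]
```

A is standing in the right pocket with its top at 160 mm, as it should be. Next I descend on B.

```bash
python3 -m crank '[{"dp":[0,0.04,-0.5],"angular":[0,0,0]},{"dp":[0,0,-0.5],"angular":[0,0,0]},{"dp":[0,0,-0.5],"angular":[0,0,0]},{"dp":[0,0,-0.5],"angular":[0,0,0]},{"dp":[0,0,-0.4],"angular":[0,0,0]},{"dp":[0,0,-0.4],"angular":[0,0,0]},{"dp":[0,0,-0.4],"angular":[0,0,0]},{"dp":[0,0,-0.4],"angular":[0,0,0]},{"dp":[0,0,-0.4],"angular":[0,0,0]},{"dp":[0,0,-0.3],"angular":[0,0,0]},{"dp":[0,0,0],"angular":[0,0,0]},{"dp":[0,0,0],"angular":[0,0,0]}]'; python3 -m crank '[{"dp":[0,0,0],"angular":[0,0,0]},{"dp":[0,0,0],"angular":[0,0,0]},{"dp":[0,0,0],"angular":[0,0,0]},{"dp":[0,0,0],"angular":[0,0,0]},{"dp":[0,0,0],"angular":[0,0,0]}]' 1 35; python3 -m crank '[{"dp":[0,0,0.5],"angular":[0,0,0]},{"dp":[0,0,0.9],"angular":[0,0,0]},{"dp":[0,0,0.9],"angular":[0,0,0]},{"dp":[0,0,0.9],"angular":[0,0,0]},{"dp":[0,0,0.9],"angular":[0,0,0]},{"dp":[0,0,0.9],"angular":[0,0,0]},{"dp":[0,0,0],"angular":[0,0,0]}]'
```

```text
t: 16.75
tcp_pos: [0.4856, 0.3278, 0.1278]
tool_rot: [0.358, 0.934, -0.0, -0.0]
force: [0.6, -0.1, 0.7]
finger_gap: 0.62
gripper_force: 0.0
t: 17.25
tcp_pos: [0.4859, 0.3278, 0.1286]
tool_rot: [0.358, 0.934, 0.0, 0.0]
force: [0.4, 0.1, 3.2]
finger_gap: 0.352
gripper_force: 34.8
t: 17.95
tcp_pos: [0.4874, 0.3286, 0.2815]
tool_rot: [0.358, 0.934, 0.003, 0.003]
force: [0.3, -0.2, -2.0]
finger_gap: 0.35
gripper_force: 35.4
```

```bash
python3 -m crank '[{"dp":[0.15,-0.46,0],"angular":[0,0,0]},{"dp":[0.28,-0.85,0],"angular":[0,0,0]},{"dp":[0.28,-0.85,0],"angular":[0,0,0]},{"dp":[0.28,-0.85,0],"angular":[0,0,0]},{"dp":[0.28,-0.85,0],"angular":[0,0,0]},{"dp":[0.28,-0.85,0],"angular":[0,0,0]},{"dp":[0.28,-0.85,0],"angular":[0,0,0]},{"dp":[0.28,-0.85,0],"angular":[0,0,0]},{"dp":[0.28,-0.85,0],"angular":[0,0,0]},{"dp":[0,0,0],"angular":[0,0,0]},{"dp":[0,0,-0.6],"angular":[0,0,0]},{"dp":[0,0,-0.6],"angular":[0,0,0]},{"dp":[0,0,-0.6],"angular":[0,0,0]},{"dp":[0,0,-0.6],"angular":[0,0,0]},{"dp":[0,0,-0.5],"angular":[0,0,0]},{"dp":[0,0,-0.4],"angular":[0,0,0]},{"dp":[0,0,0],"angular":[0,0,0]},{"dp":[0,0,0],"angular":[0,0,0]}]'
```

```text
t: 19.75
tcp_pos: [0.5569, 0.1098, 0.1785]
tool_rot: [0.358, 0.934, -0.0, -0.001]
force: [0.8, 0.6, -1.5]
finger_gap: 0.35
gripper_force: 35.4
```

```bash
python3 -m crank '[{"dp":[0.07,0.02,-0.1],"angular":[0,0,0]},{"dp":[0,0,-0.2],"angular":[0,0,0]},{"dp":[0,0,-0.2],"angular":[0,0,0]},{"dp":[0,0,-0.2],"angular":[0,0,0]},{"dp":[0,0,-0.2],"angular":[0,0,0]},{"dp":[0,0,-0.15],"angular":[0,0,0]},{"dp":[0,0,-0.05],"angular":[0,0,0]},{"dp":[0,0,0],"angular":[0,0,0]}]'; python3 -m crank '[{"dp":[0,0,0],"angular":[0,0,0]},{"dp":[0,0,0],"angular":[0,0,0]},{"dp":[0,0,0],"angular":[0,0,0]},{"dp":[0,0,0.4],"angular":[0,0,0]},{"dp":[0,0,0.9],"angular":[0,0,0]},{"dp":[0,0,0.9],"angular":[0,0,0]},{"dp":[0,0,0.6],"angular":[0,0,0]},{"dp":[-0.8,-0.3,0],"angular":[0,0,0]},{"dp":[-0.9,-0.3,0],"angular":[0,0,0]},{"dp":[-0.9,-0.4,0],"angular":[0,0,0]},{"dp":[-0.9,-0.4,0],"angular":[0,0,0]},{"dp":[-0.9,-0.4,0],"angular":[0,0,0]},{"dp":[-0.9,-0.4,0],"angular":[0,0,0]},{"dp":[0,0,0],"angular":[0,0,0]},{"dp":[0,0,0],"angular":[0,0,0]}]' 0.38; python3 car.py
```

```text
t: 20.55
tcp_pos: [0.5592, 0.1105, 0.1456]
tool_rot: [0.358, 0.934, -0.0, -0.0]
force: [0.8, 0.2, -1.9]
finger_gap: 0.35
gripper_force: 35.4
t: 22.05
tcp_pos: [0.4009, 0.0443, 0.231]
tool_rot: [0.358, 0.934, 0.0, 0.001]
force: [0.9, 1.0, -0.3]
finger_gap: 0.619
gripper_force: 0.0
white [302.8 204.5] 250 [0.5691 0.0362 0.0217] [0.5665 0.0378 0.0226]
stopper [274.2 198.7] 100 [0.5568 0.1108 0.1595] [0.558  0.111  0.1584]
stopper [327.2 202. ] 101 [ 0.5515 -0.0312  0.1596] [ 0.5514 -0.0312  0.1556]
stopper [194.2 203.6] 93 [0.5429 0.3294 0.1358] [0.5425 0.3291 0.1364]
stopper [215.6 203. ] 94 [0.5465 0.2716 0.1352] [0.5462 0.2708 0.1361]
stopper [364.7 207.8] 69 [ 0.5432 -0.1351  0.1274] [ 0.5471 -0.1411  0.1258]
stopper [215.2 224.3] 96 [0.4886 0.2687 0.1354] [0.489  0.2692 0.1355]
stopper [171.2 225.9] 97 [0.481  0.3853 0.1356] [0.4813 0.3858 0.1353]
stopper [170.3 247.6] 99 [0.4225 0.3826 0.1355] [0.4238 0.3839 0.1352]
stopper [192.5 247. ] 101 [0.4262 0.3247 0.1353] [0.4263 0.3249 0.1349]
stopper [160.8 291.2] 99 [0.3105 0.3989 0.1293] [0.3119 0.3986 0.13  ]
```

```bash
python3 -m crank '[{"dp":[-0.13,0.03,0],"angular":[0,0,0]},{"dp":[-0.13,0,0],"angular":[0,0,0]},{"dp":[0,0,0],"angular":[0,0,0]},{"dp":[0,0,-0.8],"angular":[0,0,0]},{"dp":[0,0,-0.8],"angular":[0,0,0]},{"dp":[0,0,-0.8],"angular":[0,0,0]},{"dp":[0,0,-0.8],"angular":[0,0,0]},{"dp":[0,0,-0.8],"angular":[0,0,0]},{"dp":[0,0,-0.8],"angular":[0,0,0]},{"dp":[0,0,-0.8],"angular":[0,0,0]},{"dp":[0,0,-0.2],"angular":[0,0,0]},{"dp":[0,0,0],"angular":[0,0,0]},{"dp":[0.1,0,0],"angular":[0,0,0]},{"dp":[0.15,0,0],"angular":[0,0,0]},{"dp":[0.15,0,0],"angular":[0,0,0]},{"dp":[0.2,-0.01,0],"angular":[0,0,0]},{"dp":[0.25,-0.01,0],"angular":[0,0,0]},{"dp":[0.25,-0.01,0],"angular":[0,0,0]}]' 1; python3 -m crank '[{"dp":[0.25,-0.012,0],"angular":[0,0,0]},{"dp":[0.25,-0.012,0],"angular":[0,0,0]},{"dp":[0.25,-0.012,0],"angular":[0,0,0]},{"dp":[0.25,-0.012,0],"angular":[0,0,0]},{"dp":[0.25,-0.012,0],"angular":[0,0,0]},{"dp":[0.25,-0.012,0],"angular":[0,0,0]},{"dp":[0.25,-0.012,0],"angular":[0,0,0]},{"dp":[0.25,-0.012,0],"angular":[0,0,0]},{"dp":[0.25,-0.012,0],"angular":[0,0,0]},{"dp":[0.25,-0.012,0],"angular":[0,0,0]},{"dp":[0.25,-0.012,0],"angular":[0,0,0]},{"dp":[0.25,-0.012,0],"angular":[0,0,0]},{"dp":[0.2,-0.01,0],"angular":[0,0,0]},{"dp":[0.2,-0.01,0],"angular":[0,0,0]},{"dp":[0.15,-0.01,0],"angular":[0,0,0]},{"dp":[0,0,0],"angular":[0,0,0]}]'; python3 car.py|grep -v '0.135'
```

```text
t: 23.9
tcp_pos: [0.4255, 0.0446, 0.0563]
tool_rot: [0.358, 0.934, -0.0, -0.0]
force: [-2.1, 0.1, 1.2]
finger_gap: -0.003
gripper_force: 1.2
t: 25.5
tcp_pos: [0.5336, 0.0392, 0.0561]
tool_rot: [0.358, 0.934, 0.0, 0.001]
force: [-0.2, 0.8, 0.5]
finger_gap: -0.002
gripper_force: 0.0
white [305.5 168.4] 378 [0.6824 0.0304 0.0219] [0.6824 0.0314 0.0215]
stopper [278.5 155.6] 60 [0.6776 0.1034 0.1597] [0.6771 0.1036 0.1584]
stopper [330.  159.1] 56 [ 0.6714 -0.0376  0.1595] [ 0.6712 -0.0379  0.163 ]
stopper [366.1 207.8] 73 [ 0.5432 -0.1407  0.1262] [ 0.5468 -0.1411  0.1258]
```

Both bottles ride along upright. I creep forward to the end stop.

```bash
python3 -m crank '[{"dp":[0.15,-0.008,0],"angular":[0,0,0]},{"dp":[0.15,-0.008,0],"angular":[0,0,0]},{"dp":[0.1,0,0],"angular":[0,0,0]},{"dp":[0,0,0],"angular":[0,0,0]}]'; python3 -m crank '[{"dp":[0.1,0,0],"angular":[0,0,0]},{"dp":[0.1,0,0],"angular":[0,0,0]},{"dp":[0,0,0],"angular":[0,0,0]}]'; python3 -m crank '[{"dp":[0.08,0,0],"angular":[0,0,0]},{"dp":[0.08,0,0],"angular":[0,0,0]},{"dp":[0,0,0],"angular":[0,0,0]}]'
```

```text
t: 25.95
tcp_pos: [0.5449, 0.0388, 0.056]
tool_rot: [0.358, 0.934, 0.0, 0.001]
force: [-0.6, 0.0, -0.6]
finger_gap: 0.002
gripper_force: 0.2
t: 26.25
tcp_pos: [0.5475, 0.0388, 0.0558]
tool_rot: [0.358, 0.934, -0.001, -0.003]
force: [-7.3, -1.4, 4.2]
finger_gap: -0.001
gripper_force: 3.1
t: 26.55
tcp_pos: [0.5477, 0.039, 0.0556]
tool_rot: [0.357, 0.934, -0.003, -0.008]
force: [-13.1, -3.5, 10.0]
finger_gap: 0.001
gripper_force: 6.8
```

```bash
python3 -m crank '[{"dp":[-0.5,0,0],"angular":[0,0,0]},{"dp":[-0.3,0,0.3],"angular":[0,0,0]},{"dp":[0,0,0.9],"angular":[0,0,0]},{"dp":[0,0,0.9],"angular":[0,0,0]},{"dp":[0,0,0.9],"angular":[0,0,0]},{"dp":[0,0,0.9],"angular":[0,0,0]},{"dp":[0.2,-0.8,0.5],"angular":[0,0,0]},{"dp":[0.3,-0.9,0],"angular":[0,0,0]},{"dp":[0.3,-0.9,0],"angular":[0,0,0]},{"dp":[0.3,-0.9,0],"angular":[0,0,0]},{"dp":[0.3,-0.9,0],"angular":[0,0,0]},{"dp":[0.3,-0.9,0],"angular":[0,0,0]},{"dp":[0.1,-0.6,0],"angular":[0,0,0]},{"dp":[0,0,0],"angular":[0,0,0]},{"dp":[0,0,0],"angular":[0,0,0]}]'; python3 - <<'E'
from h import *
w=snap('wrist','w3.png'); snap('scene','s3.png')
E
python3 car.py|grep -v '0.135'
```

```text
t: 28.05
tcp_pos: [0.5844, -0.1378, 0.1881]
tool_rot: [0.358, 0.934, 0.0, -0.0]
force: [0.3, -0.1, 0.6]
finger_gap: -0.002
gripper_force: 0.0
white [305.5 166.1] 315 [0.6899 0.0325 0.0222] [0.6902 0.0315 0.0213]
white [304.  187.9] 204 [0.62   0.0345 0.02  ] [0.6212 0.0345 0.021 ]
red [301.9 201.3] 75 [0.5689 0.0381 0.0728] [0.5684 0.0382 0.0694]
stopper [161.  291.1] 103 [0.3106 0.3987 0.1294] [0.312  0.3984 0.1288]
```

View pics/w3.png

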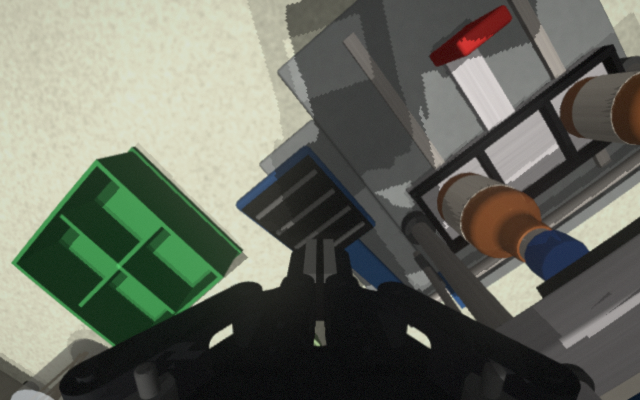

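The carriage is home (grip moved 139 mm) and the bottle heads are under the ram. The fingertips are over the pad at (305,200). Next I press.

```bash
python3 -m crank '[{"dp":[-0.1,-0.1,-0.6],"angular":[0,0,0]},{"dp":[0,0,-0.6],"angular":[0,0,0]},{"dp":[0,0,-0.5],"angular":[0,0,0]},{"dp":[-0.06,0,-0.25],"angular":[0,0,0]},{"dp":[-0.08,0,-0.25],"angular":[0,0,0]},{"dp":[-0.08,0,-0.25],"angular":[0,0,0]},{"dp":[-0.08,0,-0.25],"angular":[0,0,0]},{"dp":[-0.07,0,-0.25],"angular":[0,0,0]},{"dp":[-0.06,0,-0.25],"angular":[0,0,0]},{"dp":[-0.05,0,-0.25],"angular":[0,0,0]},{"dp":[0,0,0],"angular":[0,0,0]}]';python3 -m crank '[{"dp":[-0.04,0,-0.25],"angular":[0,0,0]},{"dp":[-0.03,0,-0.25],"angular":[0,0,0]},{"dp":[0,0,0],"angular":[0,0,0]}]'
```

```text
t: 29.3
tcp_pos: [0.5667, -0.1397, 0.0848]
tool_rot: [0.358, 0.934, 0.001, -0.001]
force: [-1.6, 2.6, 5.7]
finger_gap: 0.002
gripper_force: 3.1
t: 29.6
tcp_pos: [0.5651, -0.1401, 0.0704]
tool_rot: [0.358, 0.934, 0.0, -0.0]
force: [-0.9, 2.2, 7.6]
finger_gap: 0.003
gripper_force: 3.5
```

```bash
python3 -m crank '[{"dp":[-0.02,0,-0.2],"angular":[0,0,0]},{"dp":[0,0,-0.15],"angular":[0,0,0]},{"dp":[0,0,0],"angular":[0,0,0]}]';python3 -m crank '[{"dp":[0,0,-0.1],"angular":[0,0,0]},{"dp":[0,0,-0.1],"angular":[0,0,0]},{"dp":[0,0,0],"angular":[0,0,0]},{"dp":[0,0,0],"angular":[0,0,0]}]'
```

```text
t: 29.9
tcp_pos: [0.5644, -0.14, 0.0609]
tool_rot: [0.358, 0.934, 0.0, -0.0]
force: [-3.1, 2.6, 11.0]
finger_gap: -0.003
gripper_force: 5.2
t: 30.3
tcp_pos: [0.5644, -0.14, 0.0601]
tool_rot: [0.357, 0.934, 0.0, 0.0]
force: [-9.3, 5.7, 45.1]
finger_gap: 0.001
gripper_force: 22.1
```

The treadle is on its stop: TCP 60 mm, pad 43–44 mm, and the force rose sharply to 45 N. I let it up, then turn the tool so the fingers straddle the red plate.

```bash
python3 -m crank '[{"dp":[0,0,0.3],"angular":[0,0,0]},{"dp":[0.03,0,0.3],"angular":[0,0,0]},{"dp":[0.05,0,0.3],"angular":[0,0,0]},{"dp":[0.07,0,0.3],"angular":[0,0,0]},{"dp":[0.09,0,0.3],"angular":[0,0,0]},{"dp":[0.1,0,0.3],"angular":[0,0,0]},{"dp":[0.1,0,0.3],"angular":[0,0,0]},{"dp":[0,0,0.6],"angular":[0,0,0]},{"dp":[0,0,0.9],"angular":[0,0,0]},{"dp":[-0.3,0,0.9],"angular":[0,0,0]},{"dp":[0,0.8,0],"angular":[0,0,-7]},{"dp":[0,0.9,0],"angular":[0,0,-8]},{"dp":[0,0.9,0],"angular":[0,0,-8]},{"dp":[0,0.9,0],"angular":[0,0,-8]},{"dp":[0,0.9,0],"angular":[0,0,-8]},{"dp":[0,0.9,0],"angular":[0,0,-8]},{"dp":[0,0.6,0],"angular":[0,0,-4]},{"dp":[0,0,0],"angular":[0,0,0]},{"dp":[0,0,0],"angular":[0,0,0]}]'; python3 m.py | grep -E 'pad|carrier'; python3 -c "
from h import *
w=snap('wrist','w4.png')"
```

```text
t: 32.2
tcp_pos: [0.5691, 0.036, 0.1882]
tool_rot: [0.724, 0.69, 0.0, 0.0]
force: [0.3, -0.6, -0.0]
finger_gap: 0.002
gripper_force: 0.0
carrier ((0.5069471001625061, -0.33401620388031006), (0.1525201052427292, 0.15195481479167938), 0.19770359992980957) 630
pad [ 0.5825 -0.1409  0.1132] [ 0.5399 -0.1717  0.0904] [ 0.6218 -0.1105  0.1328] 406 ((0.5805472135543823, -0.14119432866573334), (0.058535024523735046, 0.08273741602897644), 87.50346374511719)
```

View pics/w4.png

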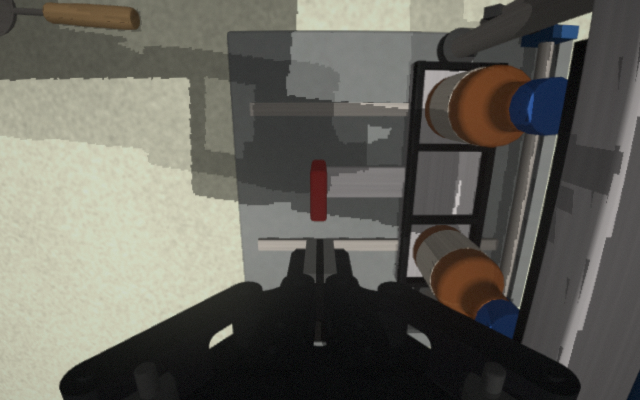

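The treadle is back up (pad at 113 mm) and the plate at (318,190) lines up with the fingers. The bottles look closed with no white gap showing; I'll verify their height once they are out. Next I grip and pull.

```bash
python3 -m crank '[{"dp":[0,0.08,0],"angular":[0,0,0]},{"dp":[0,0,-0.2],"angular":[0,0,0]},{"dp":[0,0,-0.7],"angular":[0,0,0]},{"dp":[0,0,-0.7],"angular":[0,0,0]},{"dp":[0,0,-0.7],"angular":[0,0,0]},{"dp":[0,0,-0.7],"angular":[0,0,0]},{"dp":[0,0,-0.7],"angular":[0,0,0]},{"dp":[0,0,-0.6],"angular":[0,0,0]},{"dp":[0,0,0],"angular":[0,0,0]}]' 0.3; python3 -m crank '[{"dp":[0,0,0],"angular":[0,0,0]},{"dp":[0,0,0],"angular":[0,0,0]},{"dp":[0,0,0],"angular":[0,0,0]},{"dp":[0,0,0],"angular":[0,0,0]},{"dp":[0,0,0],"angular":[0,0,0]}]' 1 25; python3 -m crank '[{"dp":[-0.08,0.004,0],"angular":[0,0,0]},{"dp":[-0.16,0.008,0],"angular":[0,0,0]},{"dp":[-0.24,0.012,0],"angular":[0,0,0]},{"dp":[-0.28,0.013,0],"angular":[0,0,0]},{"dp":[-0.28,0.013,0],"angular":[0,0,0]},{"dp":[-0.28,0.013,0],"angular":[0,0,0]},{"dp":[-0.28,0.013,0],"angular":[0,0,0]},{"dp":[-0.28,0.013,0],"angular":[0,0,0]},{"dp":[-0.28,0.013,0],"angular":[0,0,0]},{"dp":[-0.28,0.013,0],"angular":[0,0,0]},{"dp":[-0.28,0.013,0],"angular":[0,0,0]},{"dp":[-0.28,0.013,0],"angular":[0,0,0]},{"dp":[-0.28,0.013,0],"angular":[0,0,0]},{"dp":[-0.28,0.013,0],"angular":[0,0,0]},{"dp":[-0.28,0.013,0],"angular":[0,0,0]},{"dp":[-0.28,0.013,0],"angular":[0,0,0]},{"dp":[-0.28,0.013,0],"angular":[0,0,0]},{"dp":[-0.2,0.01,0],"angular":[0,0,0]},{"dp":[-0.1,0.005,0],"angular":[0,0,0]},{"dp":[0,0,0],"angular":[0,0,0]}]'
```

```text
t: 33.2
tcp_pos: [0.567, 0.0379, 0.0563]
tool_rot: [0.725, 0.688, -0.002, -0.002]
force: [-0.6, -0.6, 0.4]
finger_gap: 0.701
gripper_force: 0.0
t: 33.7
tcp_pos: [0.5683, 0.0381, 0.0601]
tool_rot: [0.725, 0.689, -0.0, -0.0]
force: [-3.8, -0.8, 6.1]
finger_gap: 0.161
gripper_force: 28.6
t: 35.7
tcp_pos: [0.4284, 0.0453, 0.06]
tool_rot: [0.725, 0.689, 0.001, 0.001]
force: [1.4, 3.1, 12.2]
finger_gap: 0.157
gripper_force: 29.4
```

```bash
python3 -m crank '[{"dp":[-0.08,0.004,0],"angular":[0,0,0]},{"dp":[-0.06,0,0],"angular":[0,0,0]},{"dp":[0,0,0],"angular":[0,0,0]}]'; python3 -m crank '[{"dp":[0,0,0],"angular":[0,0,0]},{"dp":[0,0,0],"angular":[0,0,0]},{"dp":[0,0,0],"angular":[0,0,0]},{"dp":[0,0,0.5],"angular":[0,0,0]},{"dp":[0,0,0.9],"angular":[0,0,0]},{"dp":[0,0,0.9],"angular":[0,0,0]},{"dp":[0,0,0.9],"angular":[0,0,0]},{"dp":[0,0,0.9],"angular":[0,0,0]},{"dp":[0,0,0.9],"angular":[0,0,0]},{"dp":[0,0,0.9],"angular":[0,0,0]},{"dp":[0,0,0.6],"angular":[0,0,0]},{"dp":[0,0,0],"angular":[0,0,0]},{"dp":[0,0,0],"angular":[0,0,0]}]' 0.38; python3 car.py | grep -v '0.135'; python3 - <<'E'
from h import *
np.set_printoptions(precision=4,suppress=True)
w=snap('wrist','w5.png'); P=w['P']; hsv=cv2.cvtColor(w['image'],cv2.COLOR_BGR2HSV); H,S,V=[hsv[...,i].astype(int) for i in range(3)]
m=(P[...,2]>.13)&(P[...,2]<.165)&((H>95)&(H<125)&(S>100))
n,l,s,ce=cv2.connectedComponentsWithStats(m.astype(np.uint8))
for i in range(1,n):
    if s[i,4]>200:
        q=P[l==i]; z=np.nanpercentile(q[:,2],80); q=q[abs(q[:,2]-z)<.003]; c,r=cv2.minEnclosingCircle(q[:,:2].astype(np.float32)); print(ce[i].round(),s[i,4],q.mean(0),c,r)
E
```

```text
t: 36.0
tcp_pos: [0.4284, 0.0452, 0.06]
tool_rot: [0.725, 0.688, 0.004, 0.004]
force: [9.5, 8.6, 7.1]
finger_gap: 0.158
gripper_force: 30.7
t: 37.3
tcp_pos: [0.4229, 0.045, 0.2535]
tool_rot: [0.725, 0.689, -0.0, -0.0]
force: [-0.3, 0.7, 0.0]
finger_gap: 0.616
gripper_force: 0.0
stopper [274.5 199.3] 103 [0.5576 0.1111 0.1515] [0.5574 0.1105 0.1485]
stopper [327.1 202.7] 102 [ 0.5504 -0.0315  0.1518] [ 0.5518 -0.0315  0.1486]
stopper [364.7 207.7] 68 [ 0.5432 -0.1367  0.1267] [ 0.5486 -0.1408  0.126 ]
stopper [160.8 291.2] 98 [0.3106 0.3989 0.1292] [0.3119 0.3987 0.1292]
[494. 109.] 1637 [0.5576 0.1112 0.1529] (0.5583803653717041, 0.11063594371080399) 0.01564057357609272
[469. 275.] 933 [ 0.5517 -0.0273  0.1527] (0.5525320172309875, -0.03125643730163574) 0.01576775312423706
```

View pics/w5.png

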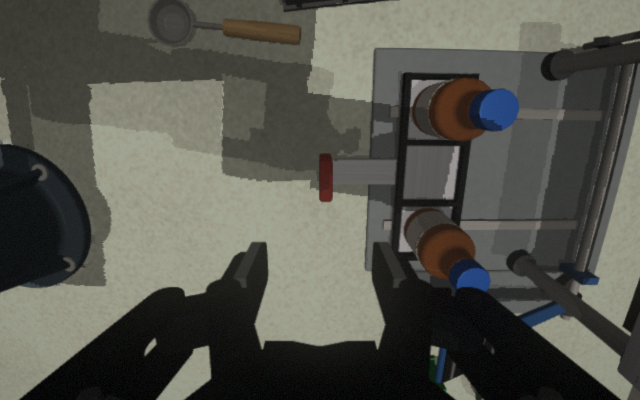

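Both tops are now at 152 mm (22 + 130), so the stoppers are fully in, and the carriage is out. The stoppers show at (494,109) and (469,275). Next I take A from the right pocket.

```bash
python3 -m crank '[{"dp":[0.86,-0.51,0],"angular":[0,0,0]},{"dp":[0.86,-0.51,0],"angular":[0,0,0]},{"dp":[0.86,-0.51,0],"angular":[0,0,0]},{"dp":[0.86,-0.51,0],"angular":[0,0,0]},{"dp":[0.86,-0.51,0],"angular":[0,0,0]},{"dp":[0,0,-0.5],"angular":[0,0,0]},{"dp":[0,0,-0.6],"angular":[0,0,0]},{"dp":[0,0,-0.6],"angular":[0,0,0]},{"dp":[0,0,-0.5],"angular":[0,0,0]},{"dp":[0,0,-0.5],"angular":[0,0,0]},{"dp":[0,0,-0.5],"angular":[0,0,0]},{"dp":[0,0,-0.45],"angular":[0,0,0]},{"dp":[0,0,0],"angular":[0,0,0]},{"dp":[0,0,0],"angular":[0,0,0]}]'
```

```text
t: 38.8
tcp_pos: [0.552, -0.0314, 0.1434]
tool_rot: [0.725, 0.689, -0.001, -0.001]
force: [-0.0, -0.4, 0.6]
finger_gap: 0.623
gripper_force: 0.0
```

```bash
python3 -m crank '[{"dp":[0,0,0],"angular":[0,0,0]},{"dp":[0,0,0],"angular":[0,0,0]},{"dp":[0,0,0],"angular":[0,0,0]},{"dp":[0,0,0],"angular":[0,0,0]},{"dp":[0,0,0],"angular":[0,0,0]},{"dp":[0,0,0.4],"angular":[0,0,0]},{"dp":[0,0,0.9],"angular":[0,0,0]},{"dp":[0,0,0.9],"angular":[0,0,0]},{"dp":[0,0,0.9],"angular":[0,0,0]},{"dp":[0,0,0.9],"angular":[0,0,0]},{"dp":[0,0,0.9],"angular":[0,0,0]},{"dp":[0,0,0],"angular":[0,0,0]}]' 1 35; python3 m.py | grep carrier
```

```text
t: 40.0
tcp_pos: [0.5551, -0.032, 0.2961]
tool_rot: [0.725, 0.689, 0.003, 0.004]
force: [0.7, -0.6, -1.7]
finger_gap: 0.35
gripper_force: 35.2
carrier ((0.5066937804222107, -0.33425456285476685), (0.15144118666648865, 0.1519678831100464), 89.73501586914062) 631
```

```bash
python3 -m crank '[{"dp":[-0.1,-0.5,0],"angular":[0,0,0]},{"dp":[-0.23,-0.9,0],"angular":[0,0,0]},{"dp":[-0.23,-0.9,0],"angular":[0,0,0]},{"dp":[-0.23,-0.9,0],"angular":[0,0,0]},{"dp":[-0.23,-0.9,0],"angular":[0,0,0]},{"dp":[-0.23,-0.9,0],"angular":[0,0,0]},{"dp":[-0.23,-0.9,0],"angular":[0,0,0]},{"dp":[-0.23,-0.9,0],"angular":[0,0,0]},{"dp":[-0.23,-0.9,0],"angular":[0,0,0]},{"dp":[-0.23,-0.9,0],"angular":[0,0,0]},{"dp":[-0.23,-0.9,0],"angular":[0,0,0]},{"dp":[-0.23,-0.9,0],"angular":[0,0,0]},{"dp":[-0.23,-0.9,0],"angular":[0,0,0]},{"dp":[0,0,0],"angular":[0,0,0]},{"dp":[0,0,0],"angular":[0,0,0]},{"dp":[0,0,-0.7],"angular":[0,0,0]},{"dp":[0,0,-0.7],"angular":[0,0,0]},{"dp":[0,0,0],"angular":[0,0,0]},{"dp":[0,0,0],"angular":[0,0,0]}]'; python3 - <<'E'
from h import *
np.set_printoptions(precision=4,suppress=True)
w=snap('wrist','w6.png'); P=w['P']; hsv=cv2.cvtColor(w['image'],cv2.COLOR_BGR2HSV); H,S,V=[hsv[...,i].astype(int) for i in range(3)]
m=(H>45)&(H<85)&(S>100)&(P[...,2]>.05)&(P[...,2]<.07)&(P[...,0]<.62); print(m.sum(),cv2.minAreaRect(P[m][:,:2].astype(np.float32)))
E
python3 m.py | grep carrier
```

```text
t: 41.95
tcp_pos: [0.4667, -0.3695, 0.2489]
tool_rot: [0.725, 0.689, 0.0, -0.001]
force: [0.0, 0.8, -0.7]
finger_gap: 0.351
gripper_force: 35.0
3154 ((0.507759153842926, -0.33479639887809753), (0.1510239690542221, 0.15075135231018066), 89.75923919677734)
carrier ((0.5069183707237244, -0.33411067724227905), (0.15090714395046234, 0.1517345905303955), 89.7338638305664) 425
```

View pics/w6.png

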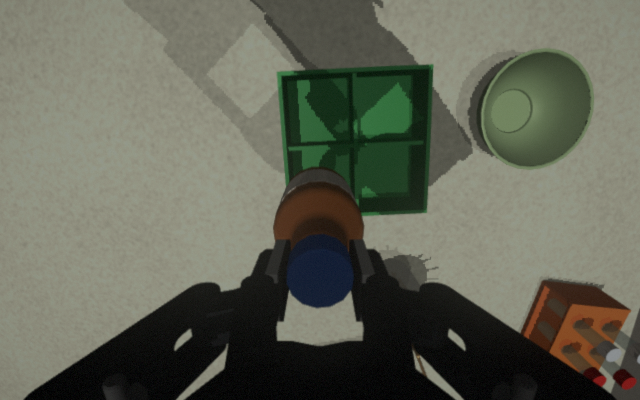

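The carrier is unmoved at (0.507, -0.334) and the bottle hangs upright over the near-right cell. I fine-adjust and lower it.

```bash
python3 -m crank '[{"dp":[0.11,-0.06,0],"angular":[0,0,0]},{"dp":[0,0,-0.4],"angular":[0,0,0]},{"dp":[0,0,-0.5],"angular":[0,0,0]},{"dp":[0,0,-0.5],"angular":[0,0,0]},{"dp":[0,0,-0.5],"angular":[0,0,0]},{"dp":[0,0,-0.5],"angular":[0,0,0]},{"dp":[0,0,-0.5],"angular":[0,0,0]},{"dp":[0,0,-0.4],"angular":[0,0,0]},{"dp":[0,0,-0.3],"angular":[0,0,0]},{"dp":[0,0,-0.2],"angular":[0,0,0]},{"dp":[0,0,-0.2],"angular":[0,0,0]},{"dp":[0,0,0],"angular":[0,0,0]}]'
```

```text
t: 43.25
tcp_pos: [0.47, -0.3721, 0.1289]
tool_rot: [0.725, 0.689, 0.0, -0.001]
force: [0.3, 0.7, -1.4]
finger_gap: 0.35
gripper_force: 35.1
```

```bash
python3 -m crank '[{"dp":[0,0,-0.06],"angular":[0,0,0]},{"dp":[0,0,-0.05],"angular":[0,0,0]},{"dp":[0,0,0],"angular":[0,0,0]}]'; python3 -m crank '[{"dp":[0,0,0],"angular":[0,0,0]},{"dp":[0,0,0],"angular":[0,0,0]},{"dp":[0,0,0],"angular":[0,0,0]},{"dp":[0,0,0.4],"angular":[0,0,0]},{"dp":[0,0,0.9],"angular":[0,0,0]},{"dp":[0,0,0.9],"angular":[0,0,0]},{"dp":[0,0,0.9],"angular":[0,0,0]},{"dp":[0,0,0.9],"angular":[0,0,0]},{"dp":[0.16,0.9,0],"angular":[0,0,0]},{"dp":[0.16,0.9,0],"angular":[0,0,0]},{"dp":[0.16,0.9,0],"angular":[0,0,0]},{"dp":[0.16,0.9,0],"angular":[0,0,0]},{"dp":[0.16,0.9,0],"angular":[0,0,0]},{"dp":[0.16,0.9,0],"angular":[0,0,0]},{"dp":[0.16,0.9,0],"angular":[0,0,0]},{"dp":[0.16,0.9,0],"angular":[0,0,0]},{"dp":[0.16,0.9,0],"angular":[0,0,0]},{"dp":[0.16,0.9,0],"angular":[0,0,0]},{"dp":[0.16,0.9,0],"angular":[0,0,0]},{"dp":[0.16,0.9,0],"angular":[0,0,0]}]' 0.38; python3 -m crank '[{"dp":[0.16,0.9,0],"angular":[0,0,0]},{"dp":[0.16,0.9,0],"angular":[0,0,0]},{"dp":[0.16,0.9,0],"angular":[0,0,0]},{"dp":[0.16,0.9,0],"angular":[0,0,0]},{"dp":[0.16,0.9,0],"angular":[0,0,0]},{"dp":[0.16,0.8,0],"angular":[0,0,0]},{"dp":[0,0,0],"angular":[0,0,0]},{"dp":[0,0,0],"angular":[0,0,0]}]'; python3 car.py | grep -v '0.135'; python3 m.py | grep carrier
```

```text
t: 43.55
tcp_pos: [0.4706, -0.3728, 0.1271]
tool_rot: [0.725, 0.689, -0.0, 0.001]
force: [-0.5, 0.2, 1.5]
finger_gap: 0.345
gripper_force: 35.4
t: 45.55
tcp_pos: [0.5281, -0.0472, 0.2472]
tool_rot: [0.725, 0.689, 0.0, 0.001]
force: [0.5, 0.1, 0.8]
finger_gap: 0.62
gripper_force: 0.0
t: 46.35
tcp_pos: [0.5565, 0.1108, 0.2468]
tool_rot: [0.725, 0.689, -0.0, 0.0]
force: [0.4, -0.7, 0.1]
finger_gap: 0.62
gripper_force: 0.0
white [303.3 208.8] 379 [0.5546 0.0353 0.0218] [0.5557 0.0371 0.0221]
white [325.5 210.3] 424 [ 0.5521 -0.0328  0.022 ] [ 0.5517 -0.0329  0.022 ]
white [300.4 233. ] 211 [0.4812 0.0423 0.0198] [0.4813 0.0416 0.0193]
red [298.1 249.1] 69 [0.4299 0.0459 0.0731] [0.4289 0.0459 0.0733]
stopper [450.9 236.2] 114 [ 0.4697 -0.3707  0.1331] [ 0.4699 -0.3721  0.1288]
stopper [160.9 291.2] 98 [0.3107 0.3994 0.1292] [0.312  0.3986 0.1299]
carrier ((0.506697952747345, -0.33406516909599304), (0.1511821746826172, 0.15176303684711456), 89.87664031982422) 590
```

A stands in its cell with its top at 133–134 mm (4 + 130). Now B.

```bash
python3 -m crank '[{"dp":[0.05,0,-0.4],"angular":[0,0,0]},{"dp":[0,0,-0.6],"angular":[0,0,0]},{"dp":[0,0,-0.6],"angular":[0,0,0]},{"dp":[0,0,-0.5],"angular":[0,0,0]},{"dp":[0,0,-0.5],"angular":[0,0,0]},{"dp":[0,0,-0.45],"angular":[0,0,0]},{"dp":[0,0,-0.4],"angular":[0,0,0]},{"dp":[0,0,0],"angular":[0,0,0]},{"dp":[0,0,0],"angular":[0,0,0]}]'; python3 -m crank '[{"dp":[0,0,0],"angular":[0,0,0]},{"dp":[0,0,0],"angular":[0,0,0]},{"dp":[0,0,0],"angular":[0,0,0]},{"dp":[0,0,0],"angular":[0,0,0]},{"dp":[0,0,0],"angular":[0,0,0]},{"dp":[0,0,0.4],"angular":[0,0,0]},{"dp":[0,0,0.9],"angular":[0,0,0]},{"dp":[0,0,0.9],"angular":[0,0,0]},{"dp":[0,0,0.9],"angular":[0,0,0]},{"dp":[0,0,0.9],"angular":[0,0,0]},{"dp":[0,0,0.9],"angular":[0,0,0]},{"dp":[0,0,0],"angular":[0,0,0]}]' 1 35
```

```text
t: 47.35
tcp_pos: [0.5582, 0.1105, 0.1425]
tool_rot: [0.725, 0.689, -0.0, -0.0]
force: [1.2, 0.1, 1.0]
finger_gap: 0.617
gripper_force: 0.0
t: 48.55
tcp_pos: [0.5604, 0.1108, 0.2939]
tool_rot: [0.725, 0.689, 0.003, 0.003]
force: [-0.5, -0.4, -2.0]
finger_gap: 0.346
gripper_force: 35.1
```

```bash
python3 -m crank '[{"dp":[-0.03,-0.5,0],"angular":[0,0,0]},{"dp":[-0.03,-0.9,0],"angular":[0,0,0]},{"dp":[-0.03,-0.9,0],"angular":[0,0,0]},{"dp":[-0.03,-0.9,0],"angular":[0,0,0]},{"dp":[-0.03,-0.9,0],"angular":[0,0,0]},{"dp":[-0.03,-0.9,0],"angular":[0,0,0]},{"dp":[-0.03,-0.9,0],"angular":[0,0,0]},{"dp":[-0.03,-0.9,0],"angular":[0,0,0]},{"dp":[-0.03,-0.9,0],"angular":[0,0,0]},{"dp":[-0.03,-0.9,0],"angular":[0,0,0]},{"dp":[-0.03,-0.9,0],"angular":[0,0,0]},{"dp":[-0.03,-0.9,0],"angular":[0,0,0]},{"dp":[-0.03,-0.9,0],"angular":[0,0,0]},{"dp":[-0.03,-0.9,0],"angular":[0,0,0]},{"dp":[-0.03,-0.9,0],"angular":[0,0,0]},{"dp":[0,-0.5,0],"angular":[0,0,0]},{"dp":[0,0,0],"angular":[0,0,0]},{"dp":[0,0,0],"angular":[0,0,0]}]'; python3 m.py | grep carrier
```

```text
t: 50.35
tcp_pos: [0.5438, -0.2966, 0.2884]
tool_rot: [0.725, 0.688, 0.0, -0.002]
force: [-0.9, 0.5, -1.3]
finger_gap: 0.352
gripper_force: 35.1
carrier ((0.5063778162002563, -0.29746559262275696), (0.07776620239019394, 0.1510351151227951), 89.4831314086914) 225
```

```bash
python3 -m crank '[{"dp":[0,0,-0.5],"angular":[0,0,0]},{"dp":[0,0,-0.7],"angular":[0,0,0]},{"dp":[0,0,-0.7],"angular":[0,0,0]},{"dp":[0,0,-0.7],"angular":[0,0,0]},{"dp":[0,0,-0.6],"angular":[0,0,0]},{"dp":[0,0,-0.5],"angular":[0,0,0]},{"dp":[0,0,-0.5],"angular":[0,0,0]},{"dp":[0,0,-0.4],"angular":[0,0,0]},{"dp":[0,0,-0.3],"angular":[0,0,0]},{"dp":[0,0,-0.2],"angular":[0,0,0]},{"dp":[0,0,-0.15],"angular":[0,0,0]},{"dp":[0,0,0],"angular":[0,0,0]},{"dp":[0,0,0],"angular":[0,0,0]}]'
```

```text
t: 51.7
tcp_pos: [0.5449, -0.2976, 0.1326]
tool_rot: [0.725, 0.689, 0.0, 0.0]
force: [-0.2, -0.6, -1.4]
finger_gap: 0.346
gripper_force: 35.1
```

```bash
python3 -m crank '[{"dp":[0,0,-0.1],"angular":[0,0,0]},{"dp":[0,0,-0.1],"angular":[0,0,0]},{"dp":[0,0,-0.05],"angular":[0,0,0]},{"dp":[0,0,0],"angular":[0,0,0]}]'; python3 -m crank '[{"dp":[0,0,0],"angular":[0,0,0]},{"dp":[0,0,0],"angular":[0,0,0]},{"dp":[0,0,0],"angular":[0,0,0]},{"dp":[0,0,0.4],"angular":[0,0,0]},{"dp":[0,0,0.9],"angular":[0,0,0]},{"dp":[0,0,0.9],"angular":[0,0,0]},{"dp":[0,0,0.9],"angular":[0,0,0]},{"dp":[0,0,0.9],"angular":[0,0,0]},{"dp":[-0.4,0.9,0],"angular":[0,0,0]},{"dp":[-0.4,0.9,0],"angular":[0,0,0]},{"dp":[-0.4,0.9,0],"angular":[0,0,0]},{"dp":[-0.4,0.9,0],"angular":[0,0,0]},{"dp":[-0.4,0.9,0],"angular":[0,0,0]},{"dp":[-0.4,0.9,0],"angular":[0,0,0]},{"dp":[0,0,0],"angular":[0,0,0]},{"dp":[0,0,0],"angular":[0,0,0]}]' 0.38; python3 car.py; python3 m.py | grep -E 'carrier|pad'; python3 -c "
from h import *
snap('top','end.png')"
```

```text
t: 52.1
tcp_pos: [0.5448, -0.2977, 0.1256]
tool_rot: [0.725, 0.689, -0.0, 0.0]
force: [-1.4, -0.3, 3.6]
finger_gap: 0.35
gripper_force: 35.7
t: 53.7
tcp_pos: [0.4731, -0.1353, 0.2457]
tool_rot: [0.725, 0.689, 0.0, 0.001]
force: [-1.0, 0.4, -0.4]
finger_gap: 0.619
gripper_force: 0.0
white [326.8 185. ] 69 [ 0.629  -0.0364  0.0164] [ 0.64   -0.0364  0.0181]
white [278.5 206.8] 421 [0.5592 0.1099 0.022 ] [0.5602 0.1104 0.0213]
white [302.1 208.5] 434 [0.5551 0.0387 0.0217] [0.5558 0.0388 0.0224]
white [320.5 207.9] 197 [ 0.5613 -0.0159  0.022 ] [ 0.554  -0.0234  0.0225]
white [301.4 226.5] 78 [0.5019 0.039  0.02  ] [0.4995 0.0406 0.0198]
red [298.1 249.3] 70 [0.4298 0.046  0.0731] [0.4289 0.0458 0.0726]
stopper [194.2 203.7] 95 [0.5426 0.3293 0.1358] [0.5426 0.3296 0.1364]
stopper [215.7 203.1] 96 [0.5465 0.2713 0.1356] [0.5463 0.2709 0.1356]
stopper [215.3 224.2] 97 [0.4883 0.2683 0.136 ] [0.4891 0.2691 0.136 ]
stopper [171.2 225.9] 97 [0.481  0.3857 0.1353] [0.4811 0.3871 0.1357]
stopper [451.  236.2] 113 [ 0.4696 -0.3704  0.1334] [ 0.4698 -0.3731  0.1295]
stopper [170.3 247.7] 100 [0.4225 0.383  0.1357] [0.4239 0.3832 0.1354]
stopper [192.5 246.9] 101 [0.4262 0.3247 0.1353] [0.4262 0.3245 0.1357]
stopper [161.  291.2] 102 [0.3106 0.399  0.1292] [0.3119 0.3991 0.1291]
carrier ((0.5066729187965393, -0.3350945711135864), (0.1523631364107132, 0.15127325057983398), 89.51030731201172) 218
pad [ 0.5917 -0.1239  0.1103] [ 0.5405 -0.1568  0.0921] [ 0.6225 -0.1105  0.1306] 245 ((0.5869632363319397, -0.12032070010900497), (0.03950396180152893, 0.08673009276390076), 63.21030807495117)
```

View pics/end.png

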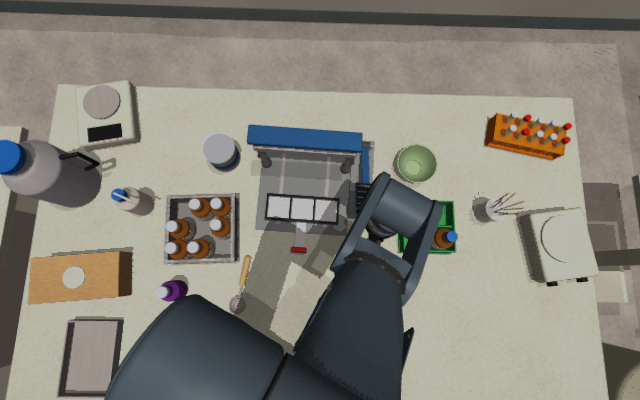

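A is visible in the carrier at (451,236) and the crate's whites are standing, but the arm hides B. I move clear and check.

```bash
python3 -m crank '[{"dp":[-0.1,0.9,0],"angular":[0,0,0]},{"dp":[-0.1,0.9,0],"angular":[0,0,0]},{"dp":[-0.1,0.9,0],"angular":[0,0,0]},{"dp":[-0.1,0.9,0],"angular":[0,0,0]},{"dp":[0,0.9,0],"angular":[0,0,0]},{"dp":[0,0.9,0],"angular":[0,0,0]},{"dp":[0,0,0],"angular":[0,0,0]},{"dp":[0,0,0],"angular":[0,0,0]}]'; python3 car.py | grep -E 'stopper|white'; python3 m.py | grep -E 'carrier|pad'; python3 -c "
from h import *
d=snap('top'); cv2.imwrite('pics/end2.png',cv2.resize(d['image'][110:270,150:470],None,fx=2.5,fy=2.5))"
```

```text
t: 54.65
tcp_pos: [0.4614, 0.0262, 0.2447]
tool_rot: [0.725, 0.689, -0.0, 0.0]
force: [0.2, -0.2, -0.3]
finger_gap: 0.62
gripper_force: 0.0
stopper [194.2 203.7] 95 [0.5427 0.3292 0.1354] [0.5429 0.3303 0.1353]
stopper [215.7 203. ] 95 [0.5465 0.2714 0.1354] [0.5464 0.2711 0.1353]
stopper [364.6 207.6] 70 [ 0.5433 -0.1355  0.1266] [ 0.5517 -0.1414  0.1261]
stopper [422.4 208.8] 103 [ 0.5427 -0.2951  0.1339] [ 0.5428 -0.2967  0.1306]
stopper [215.2 224.3] 99 [0.489  0.2685 0.1354] [0.4889 0.2691 0.1359]
stopper [171.2 226. ] 96 [0.4811 0.3852 0.1356] [0.4812 0.3868 0.1354]
stopper [451.  236.2] 111 [ 0.4696 -0.3709  0.1333] [ 0.4698 -0.3725  0.1289]
stopper [170.3 247.7] 100 [0.4226 0.3828 0.1356] [0.4238 0.3834 0.1357]
stopper [192.5 247. ] 101 [0.4261 0.3242 0.1356] [0.4262 0.324  0.1355]
stopper [160.9 291.2] 99 [0.3106 0.399  0.1292] [0.3119 0.3985 0.1295]
carrier ((0.5070220232009888, -0.33436253666877747), (0.15163566172122955, 0.15189595520496368), 89.96395111083984) 566
pad [ 0.5823 -0.1404  0.1136] [ 0.5401 -0.1711  0.0908] [ 0.6221 -0.1107  0.1327] 440 ((0.580966591835022, -0.1413278430700302), (0.05910877883434296, 0.08302336186170578), 88.0743408203125)
```

View pics/end2.png

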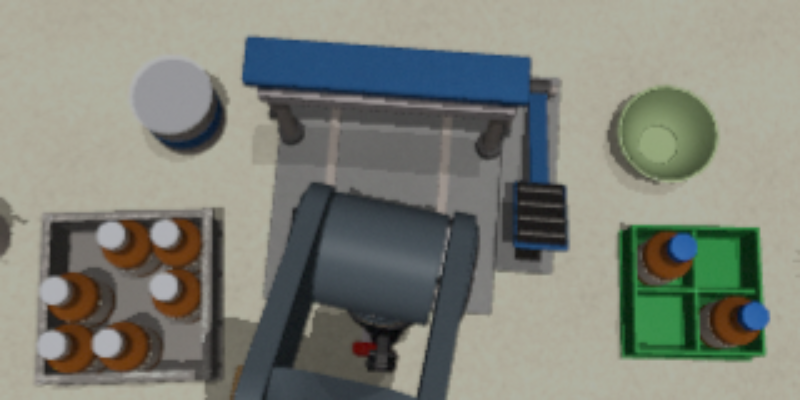

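Both closed bottles stand in separate carrier cells, at (670,255) and (735,322) in the crop. The six whites are upright in the crate, and the treadle is up. The carriage was last seen fully out. The arm touches nothing, so I hand in.

```bash
python3 -c "
from station import order
print(order.sign_off())"
```

```text
the job is handed in; nothing more can be done
None
```

The job is handed in: there were two blue-stoppered bottles, both pressed fully shut and standing upright in separate cells of the green carrier, with the carriage out, the treadle up and the six white-stoppered bottles still in the crate.

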